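Refit the grill stone and snap its cap home

ROBOT

A 7-joint arm with a two-finger parallel gripper is mounted at the origin on the work surface. World frame = base frame: x ahead of the robot, y to its left, z up, the work surface at z = 0. Lengths are in m, angles in rad, forces in N, time in s.
With the tool pointing down it reaches from about 0.425 to 0.875 m from the base axis. Payload 4.7 kg.
Tool frame: the origin (TCP) lies at the very end of the fingers, on their centre line; the grasp point (between the pads) lies 19 mm behind it; z points along the fingers, y is the line along which they close (so a half turn about z gives the same grasp; the last joint's range is limited). The gripper opens to 85 mm and grips with 20 to 120 N. Pads are 22 mm wide; open, the fingers measure 114 mm over their backs; the gripper's body (76 mm by 85 mm) begins 54 mm behind the grasp point. The pads swing forward as they close: fully open they stand 13 mm farther back than shut.
Start: joints at [1.128, 0.321, -0.07, 1.45, 0.023, 1.371, -0.057], TCP at [0.287, -0.583, 0.231] pointing down, gripper open.
Joint ranges: [-2.86, 2.86], [-0.3, 2.09], [-1.38, 1.24], [0.06, 2.45], [-1.56, 4.7], [0.09, 2.05], [-2.69, 2.69]. Speed limits (rad/s): [2.57, 2.57, 3.14, 3.14, 3.14, 3.14, 3.14].

INTERFACE

Orientations are given as a unit quaternion [x, y, z, w].
In Python, from plant import * gives the robot as it stands. The module is installed in compiled form; this text tells all that it offers.
- The arm moves only by the shell command python3 -m crank 'ROWS' [FORCE]. ROWS is JSON, a list of rows, each an object with "travel": the shift along the world's x, y, z in units of 50 mm (1.0 is 50 mm), a list of three; "turn": the turn about the world's z in units of 8 degrees (1.0 is 8 degrees); "fingers": the opening, from 0 (shut) to 1 (fully open). A call has 1 to 10 rows; each row is the pose to reach, as a shift and turn from the pose commanded when the call began; what a row does not reach only later rows make up. A row lasts 1/8 s, in which the tool goes at most 62.5 mm and 10.7 degrees, less where a joint would pass 70% of its speed; a pose out of reach is approached as far as the arm can. A call with a gripper value outside its range is refused whole. The fingers move at their own pace and stop on an object; FORCE is the grip in N (left out, the last holds). Time passes only in rows, so rows that repeat a pose let the fingers close. It gives the time, the measured TCP pose, the force, the opening and the grip force at its end, in the units of the state.
- get_state(): the state, without advancing time (a new reading comes with each control period).
- grab_frame(name): name is "scene" or "top"; returns the picture (480x640x3 uint8, blue, green, red); there is no depth.
- calibration(name): a dict with "fx", "fy", "cx", "cy" (pixels), "R" (3x3) and "t" (3): a world point X has camera coordinates R X + t. Camera axes: x right, y down, z forward; pixel columns grow to the right and rows downward; lengths in m; the calibration is good to about 2 mm. A picture is of the moment at which its call begins. calibration takes no time and is no camera call.
- close_job(): hands the job in; it is judged then, once.
Trained networks look in the newest picture that a camera, given by its name, has taken for a name from the list of things; names that differ only in an ending like _2 or _b are one class to them, and where a whole thing is asked for, a point or a joint stands for the part that bears it (a point fixed in the world has none). Each returns a list of dicts, best first, with "confidence" (0 to 1); they miss things now and then, are a little off and sometimes report something else, mostly with a low value. They report only what shows in the picture. A call takes as long as a camera call. They do not tell look-alikes from the thing itself.
- recognise(camera, name): "location" ([x, y, z] in m, in world coordinates, good to about 4 mm: the middle of the surface that is visible of it).
- mark_of(camera, name): "location" ([x, y, z] in m, in world coordinates, good to about 4 mm: a listed point, or the origin of a listed thing).
The state is a dict: "clock": time; "joint_pos": joint angles; "dq": joint speeds; "tau": joint torques, N m; "eef_pos": TCP position; "tcp_rot": TCP orientation; "ft_force": force on the tool from outside, world axes, zero at the start; "ft_torque": the same for the moment, N m; "gripper_width": finger opening in m; "gripper_force": force on a finger pad.
Only numpy, scipy, OpenCV 4.12 (cv2) and the standard library are available. Lean on these libraries where they do the work, as an engineer would, in place of code of your own. Each camera call takes 0.05 s, during which the arm holds its last target. There are 200 camera calls.

TASK

Fit the grey grill-cleaning stone into the pocket of the aluminium holder, over the stud, flat and fully down, and let go of it. Then push the red snap cap straight down onto the stud until it clicks and sits flush on the stone, and keep pressing it firmly down: finish with the gripper still on the cap, pushing, not letting go. Leave the mug, canister, spatula and grill brush where they are.

Things in the scene. Friction and masses are not known exactly. Their poses are not given: they have to be found in the camera images.
- holder: Aluminium holder fixed to the trolley top, pocket up, round wooden handle along its +x (x 92 to 192 mm, up to z = 26 mm). Origin: centre of its underside, on the stud's axis; x along the pocket, z up. Outside 128 x 84 mm; centred pocket 104 (x) by 60 (y) mm, floor z = 8, rim z = 18 mm, 4 mm chamfer. A steel stud, 15 mm thick, stands at the centre; top at z = 55 mm, last 4 mm tapering to 8 mm.
- seat (a point): Point on the stud's axis 36 mm above the holder's underside, level with the top of a seated stone; axes as the holder's. The cap's origin belongs here when home. Four brass spring teeth stick out of the stud to 11 mm radius 7 mm above this point, sloped above so that a cap rides over them; they yield inward.
- stone: Grey pumice block, 100 (x) by 56 (y) by 28 (z) mm, about 120 g, with a round hole of 28 mm diameter straight through its middle along z. Origin: centre of its underside. Lies flat on the trolley top. It fits the pocket either way round (half a turn about z); seated, it stands 18 mm above the pocket's rim.
- cap: Red round snap cap, 40 mm wide, 28 mm high, 40 g, standing open end down on the trolley. Origin: centre of its lower, open face; z up. Mouth 18 mm wide for 4 mm, then 25 mm wide, 22 mm deep in all. Any yaw fits. It meets the teeth about 10 mm above the seat; the push peaks (5 to 20 N) near 7 mm, drops, the cap snaps down between 4 and 2 mm (click), then lands on the stone.
- mug: White ceramic mug, 80 mm wide, 95 mm high; origin at the centre of its underside. Bystander.
- canister: Clear plastic canister with a grey lid, 92 mm wide, 138 mm high; origin at the centre of its underside. Bystander.
- spatula: Grey silicone spatula, 280 mm long, 65 mm wide, 20 mm high, origin mid-length on its underside, lying on the trolley along its own x axis, handle to -x. Bystander.
- brush: Steel grill brush, 200 mm long, 42 mm wide, 20 mm high, origin mid-length on its underside, lying on the trolley along its own x axis, handle to -x. Bystander.
Mind the look-alikes: they are no part of the job. Of the things like the cap, leave any that is brown or turquoise; of the rest the smaller one is meant.

How it is judged:
On the way, in this order (a step that is already met when the one before it is completed fails the run):
1. the stone lies flat and fully down in the pocket, let go (z of stone in the frame of holder between 0.005 and 0.0095 m and horizontal distance between stone and holder below 0.004 m and angle between stone's own z axis and vertical below 0.035 rad and angle between the x axis of stone and the x axis of holder, either way round below 0.08 rad and contact force between the fingers and stone below 0.3 N), for 0.2 s.
2. the cap has clicked home onto the stone (z of stone in the frame of holder between 0.005 and 0.0095 m and horizontal distance between stone and holder below 0.004 m and angle between stone's own z axis and vertical below 0.035 rad and angle between the x axis of stone and the x axis of holder, either way round below 0.08 rad and z of cap in the frame of seat between -0.003 and 0.0015 m and horizontal distance between cap and seat below 0.0035 m and angle between cap's own z axis and vertical below 0.06 rad), for 0.2 s.
At the end, for the whole second after the job is handed in: Stone in the pocket: within 1.5 mm of the floor, 4 mm of centre, 0.08 rad of square, 0.035 rad of level. Cap clicked home: within 1.5 mm of the stone's top, 3.5 mm of the stud's axis, 0.06 rad of level. The robot still presses the cap onto the stone with over 4 N (all of step 2 and contact force between cap and stone above 4 N and contact force between any of the fingers, the arm and cap above 2 N); the arm keeps its last pose, push and grip.
It fails at once if the mug is moved more than 30 mm (distance of mug from where it was at the start of the episode above 0.03 m).
It fails at once if the clear canister is moved more than 30 mm (distance of canister from where it was at the start of the episode above 0.03 m).
It fails at once if the spatula is moved more than 30 mm (distance of spatula from where it was at the start of the episode above 0.03 m).
It fails at once if the grill brush is moved more than 30 mm (distance of brush from where it was at the start of the episode above 0.03 m).
It also fails if it takes over 72 s, if anything falls off the work surface, if the arm or the gripper's body presses on something with over 40 N, if the wrist force passes 120 N, or if a joint passes its speed limit or range.

## Working session

There is one attempt and no reset: what is moved stays moved. The work goes in short steps, Python scripts to look and compute and a shell command to move; the robot and the scene stay as the last step left them, time stands still between calls to the robot, and variables do not carry over. Pictures are saved under pics/ and viewed, at most 10 in all, crops included, and the job is handed in when it is done.

```bash
mkdir -p pics; python3 - <<'E'
from plant import *
import cv2
for c in ("scene","top"):
    cv2.imwrite(f"pics/{c}0.png",grab_frame(c))
    k=calibration(c);print(c,k["fx"],k["cx"],k["cy"],k["R"],k["t"])
    for n in ("holder","stone","cap","seat","mug","canister","spatula","brush"):
        for f in (recognise,mark_of):
            print(c,n,f.__name__,[([round(float(v),3) for v in d["location"]],round(d["confidence"],2)) for d in f(c,n)])
s=get_state();print(s)
E
```

```text
scene 450.92443645461515 307.19754949928534 246.78440101948502 [[ 0.5756709   0.81765145  0.00700915]
 [ 0.49543965 -0.3419714  -0.79849553]
 [-0.6504941   0.46314325 -0.60195993]] [-0.35945374 -0.23587899  1.52009886]
scene holder call [([0.578, 0.004, 0.013], 0.64)]
scene holder call [([0.551, -0.005, -0.001], 0.6)]
scene stone call [([0.523, 0.246, 0.028], 0.97)]
scene stone call [([0.509, 0.256, -0.004], 0.94)]
scene cap call [([0.444, -0.177, 0.031], 0.94), ([0.522, -0.218, 0.028], 0.85), ([0.443, -0.258, 0.035], 0.71), ([0.608, -0.228, 0.027], 0.64)]
scene cap call [([0.598, -0.222, -0.003], 0.78), ([0.511, -0.216, 0.0], 0.69), ([0.424, -0.258, -0.001], 0.57), ([0.424, -0.171, 0.0], 0.55)]
scene seat call [([0.578, 0.006, 0.018], 0.83)]
scene seat call [([0.549, 0.0, 0.038], 0.89)]
scene mug call []
scene mug call [([0.741, -0.283, -0.003], 0.89), ([0.582, -0.477, 0.006], 0.67)]
scene canister call [([0.768, 0.203, 0.099], 0.77)]
scene canister call []
scene spatula call [([0.577, 0.499, 0.004], 0.57)]
scene spatula call [([0.516, 0.504, -0.0], 0.85), ([0.748, 0.226, 0.001], 0.
[... 1341 characters left out ...]
, 'joint_pos': array([ 1.12811966,  0.32102912, -0.07011545,  1.4505146 ,  0.02259561,
        1.3708278 , -0.05686592]), 'dq': array([ 0.00010195,  0.00014679,  0.00077985, -0.00067404, -0.0007676 ,
       -0.00274153,  0.00108958]), 'tau': array([ 1.21607650e-04, -4.93381333e+01, -3.81061127e-01, -3.14575195e+01,
        1.34198574e-02,  1.51417542e-03, -1.51934324e-05]), 'eef_pos': array([ 0.28667527, -0.58336883,  0.23132238]), 'tcp_rot': array([ 9.74024945e-01,  2.26440734e-01, -1.69072810e-05,  8.37231776e-06]), 'ft_force': array([ 0.25775922,  0.46208419, -0.3146969 ]), 'ft_torque': array([0.01237171, 0.03497416, 0.00836862]), 'gripper_force': 0.0, 'gripper_width': 0.0853744923935714}
```

View pics/scene0.png

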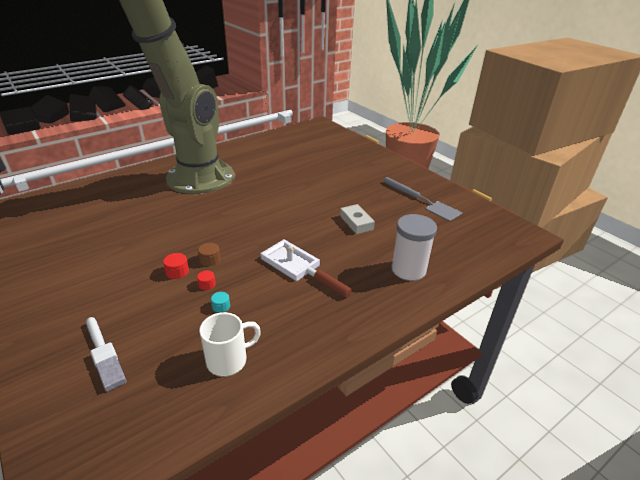

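View pics/top0.png

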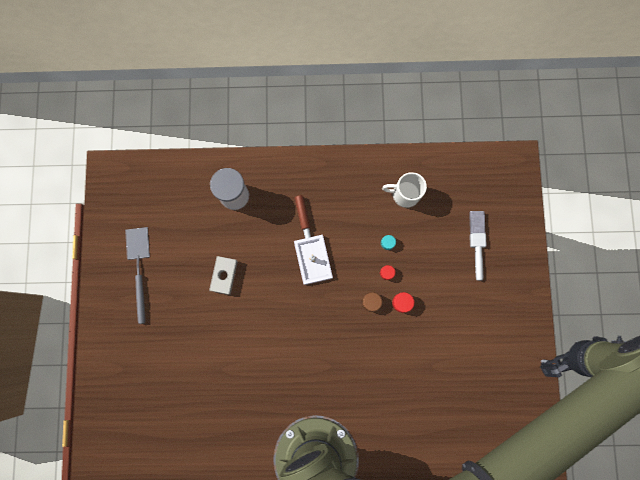

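The meant cap is the small red one: scene px (205,281), top px (388,272), near (0.510, -0.215). The big red cap, the brown one and the turquoise one are decoys. The stone is at top px (223,275) and the holder at (313,260), handle pointing away from the robot. Next I refine all three by fitting silhouettes in both views.

```bash
cat > fit.py <<'E'
from plant import calibration
import cv2,numpy as np
from scipy.optimize import minimize
K={c:calibration(c) for c in("scene","top")}
def proj(c,P):
    k=K[c];q=np.asarray(P)@np.array(k["R"]).T+np.array(k["t"])
    return np.c_[k["fx"]*q[:,0]/q[:,2]+k["cx"],k["fy"]*q[:,1]/q[:,2]+k["cy"]]
def box(x,y,z,a,L,W,H):
    p=np.array([[i*L/2,j*W/2,k*H] for i in(-1,1) for j in(-1,1) for k in(0,1)])
    r=np.array([[np.cos(a),-np.sin(a),0],[np.sin(a),np.cos(a),0],[0,0,1]])
    return p@r.T+[x,y,z]
def cyl(x,y,z,a,D,H):
    t=np.linspace(0,2*np.pi,40)
    return np.r_[[[x+D/2*np.cos(u),y+D/2*np.sin(u),z+h] for u in t for h in(0,H)]]
S=8
def sil(c,P,o,n):  # supersampled silhouette in n x n window at o
    h=cv2.convexHull(((proj(c,P)-o+.5)*S).astype(np.float32))
    m=np.zeros((n*S,n*S),np.uint8);cv2.fillConvexPoly(m,np.round(h*16).astype(np.int32),255,shift=4)
    return cv2.resize(m,(n,n),interpolation=cv2.INTER_AREA)/255.
def masks(img,c,guess,test,n=70):
    o=np.round(proj(c,[guess])[0]).astype(int)-n//2
    w=img[o[1]:o[1]+n,o[0]:o[0]+n]
    m=test(cv2.cvtColor(w,cv2.COLOR_BGR2HSV).astype(int)).astype(np.uint8)
    _,l,st,_=cv2.connectedComponentsWithStats(m)
    m=(l==1+np.argmax(st[1:,4])).astype(np.uint8)
    cs,_=cv2.findContours(m,cv2.RETR_EXTERNAL,cv2.CHAIN_APPROX_NONE)
    cv2.drawContours(m,cs,-1,1,-1)
    return o,w,m
def fit(shape,ms,g,cams=("scene","top"),n=70):
    f=lambda p:sum(np.abs(sil(c,shape(*p),ms[c][0],n)-ms[c][2]).sum()/ms[c][2].sum() for c in cams)
    d=np.array([.008,.008,.006,.2]);best=None
    for s in(1,-1):
        sim=np.vstack([g]+[np.array(g)+s*d*np.eye(4)[i] for i in range(4)])
        r=minimize(f,g,method="Nelder-Mead",options=dict(initial_simplex=sim,xatol=1e-4,fatol=1e-4,maxiter=400))
        if best is None or r.fun<best.fun:best=r
    return best
E
python3 - <<'E'
from fit import *
red=lambda h:((h[...,0]<8)|(h[...,0]>172))&(h[...,1]>190)&(h[...,2]>100)
grey=lambda h:(h[...,1]<75)&(h[...,2]>90)
it={"stone":(lambda *p:box(*p,.1,.056,.028),[.512,.257,0,-.3],grey),
"holder":(lambda *p:box(*p,.128,.084,.018),[.550,-.002,0,.2],grey),
"cap":(lambda *p:cyl(*p,.04,.028),[.510,-.215,0,0],red)}
rows=[]
for n,(sh,g,t) in it.items():
    ms={c:masks(cv2.imread(f"pics/{c}0.png"),c,g[:3],t) for c in K}
    for cams in(("top",),("scene",),("scene","top")):
        r=fit(sh,ms,g,cams);print(n,cams,r.x.round(4),round(r.fun,3))
    v=[]
    for c in K:
        o,w,m=ms[c];a=cv2.resize(w,None,fx=4,fy=4,interpolation=cv2.INTER_NEAREST)[:200 if 0 else 280]
        h=cv2.convexHull(((proj(c,sh(*r.x))-o+.5)*4).astype(np.float32))
        cv2.polylines(a,[h.astype(np.int32)],True,(0,255,0),1)
        b=cv2.resize(m,(280,280),interpolation=cv2.INTER_NEAREST);a[(b^cv2.erode(b,np.ones((3,3))))>0]=(255,0,255)
        v.append(a)
    rows.append(np.vstack(v))
cv2.imwrite("pics/fit0.png",cv2.resize(np.hstack(rows),(800,533)))
E
```

```text
stone ('top',) [ 0.5118  0.2609 -0.0034 -0.2026] 0.043
stone ('scene',) [ 5.087e-01  2.560e-01 -1.000e-04 -2.104e-01] 0.04
stone ('scene', 'top') [ 0.5103  0.259  -0.001  -0.2113] 0.182
holder ('top',) [ 5.483e-01 -5.000e-04  3.860e-02  2.055e-01] 0.067
holder ('scene',) [ 0.5624 -0.0105  0.0115  0.2024] 0.046
holder ('scene', 'top') [ 5.524e-01 -1.900e-03  3.000e-04  2.058e-01] 0.166
cap ('top',) [  12.0862  -30.8726 -234.448  4060.6574] 1.003
cap ('scene',) [ 0.2987 -0.0243 -0.0786  1.2918] 1.0
cap ('scene', 'top') [  12.0862  -30.8726 -234.448  4060.6574] 2.003
```

View pics/fit0.png

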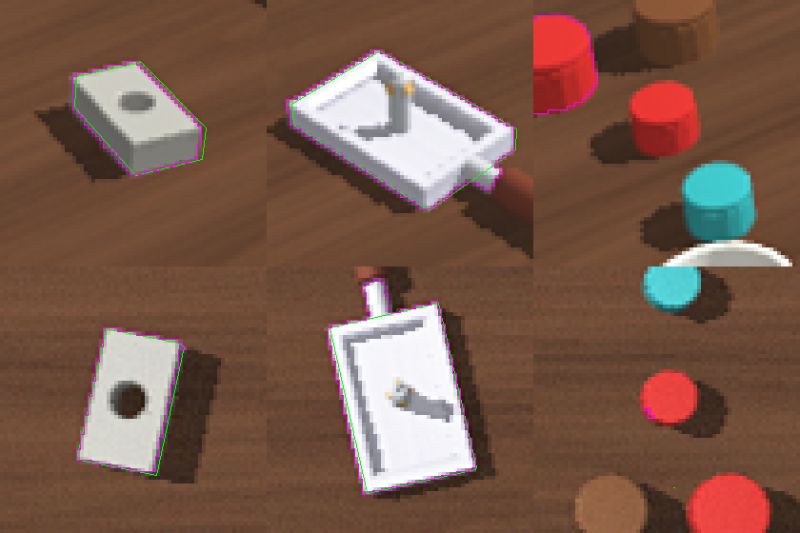

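The stone (px (350,218) scene, (223,275) top) and holder outlines fit well. The two cameras disagree by a few mm, which is the calibration error. The cap mask caught the big red decoy, so I restrict it to the central blob and compare the views with z fixed at 0.

```bash
cat > run.py <<'E'
from fit import *
import sys
red=lambda h:((h[...,0]<8)|(h[...,0]>172))&(h[...,1]>170)&(h[...,2]>90)
grey=lambda h:(h[...,1]<75)&(h[...,2]>90)
it={"stone":(lambda *p:box(*p,.1,.056,.028),[.512,.257,0,-.21],grey,70),
"holder":(lambda *p:box(*p,.128,.084,.018),[.550,-.002,0,.205],grey,70),
"cap":(lambda *p:cyl(*p,.04,.028),[.510,-.215,0.014,0],red,30)}
def measure(tag,names=it,joint=True):
  for n in names:
    sh,g,t,N=it[n]
    ms={c:masks(cv2.imread(f"pics/{c}{tag}.png"),c,g[:3],t,N) for c in K}
    if n=="holder": ms={c:(o,w,cv2.morphologyEx(cv2.copyMakeBorder(m,9,9,9,9,cv2.BORDER_CONSTANT),cv2.MORPH_OPEN,cv2.getStructuringElement(cv2.MORPH_ELLIPSE,(15,15)))[9:-9,9:-9]) for c,(o,w,m) in ms.items()}
    g=[g[0],g[1],0,g[3]]
    for cams in(("top",),("scene",)):
        r=fit(lambda x,y,z,a:sh(x,y,0,a),ms,g,cams,N);print(n,cams,"z=0",r.x[[0,1,3]].round(4),round(r.fun,3))
    if joint:
        r=fit(sh,ms,g,("scene","top"),N);print(n,"joint",r.x.round(4),round(r.fun,3))
if __name__=="__main__": measure(sys.argv[1])
E
python3 run.py 0
```

```text
stone ('top',) z=0 [ 0.5115  0.2603 -0.2063] 0.043
stone ('scene',) z=0 [ 0.5087  0.2559 -0.2112] 0.04
stone joint [ 0.5104  0.2589 -0.0011 -0.2027] 0.183
holder ('top',) z=0 [ 0.5529 -0.0006  0.2057] 0.068
holder ('scene',) z=0 [ 0.5505 -0.0027  0.1866] 0.064
holder joint [ 5.521e-01 -1.500e-03 -2.000e-04  1.978e-01] 0.145
cap ('top',) z=0 [ 0.5109 -0.2123 -0.2131] 0.066
cap ('scene',) z=0 [ 0.5085 -0.2156 -0.0734] 0.053
cap joint [ 0.5103 -0.2141  0.0008  0.0763] 0.225
```

Cap (0.510, -0.214), stone (0.510, 0.258, yaw -0.206), holder (0.552, -0.002, yaw 0.20). The joint-fit heights come out at z≈0, as expected. The camera offset is about the same for all three, so I use the mean. Moving toward the stone.

```bash
python3 -m crank '[{"travel":[1.2,1,0],"turn":-1.2,"fingers":1},{"travel":[2,2,0],"turn":-2.4,"fingers":1},{"travel":[2.8,3,0],"turn":-3.6,"fingers":1},{"travel":[3.5,4,0],"turn":-4.75,"fingers":1},{"travel":[4.1,5,0],"turn":-4.75,"fingers":1},{"travel":[4.6,6,0],"turn":-4.75,"fingers":1},{"travel":[5,7.1,0],"turn":-4.75,"fingers":1},{"travel":[5.2,8.2,0],"turn":-4.75,"fingers":1},{"travel":[5.3,9.3,0],"turn":-4.75,"fingers":1},{"travel":[5.3,10.4,0],"turn":-4.75,"fingers":1}]' 40
```

```text
clock: 2.95
eef_pos: [0.5519, -0.0614, 0.2315]
tcp_rot: [0.995, -0.103, 0.0, 0.0]
ft_force: [1.1, 0.4, 0.6]
gripper_width: 0.0856
gripper_force: 0.0
```

```bash
python3 -m crank '[{"travel":[-0.1,1,0],"turn":0,"fingers":1},{"travel":[-0.25,2,0],"turn":0,"fingers":1},{"travel":[-0.4,3.1,0],"turn":0,"fingers":1},{"travel":[-0.55,4.2,-0.3],"turn":0,"fingers":1},{"travel":[-0.7,5.2,-0.8],"turn":0,"fingers":1},{"travel":[-0.8,6,-1.4],"turn":0,"fingers":1},{"travel":[-0.83,6.43,-2.2],"turn":0,"fingers":1},{"travel":[-0.83,6.43,-2.6],"turn":0,"fingers":1},{"travel":[-0.83,6.43,-2.6],"turn":0,"fingers":1},{"travel":[-0.83,6.43,-2.6],"turn":0,"fingers":1}]'
python3 - <<'E'
from plant import *
import cv2,numpy as np
from fit import proj
s=get_state();p=s["eef_pos"];print(p,s["joint_pos"].round(2))
v=[]
for c in("scene","top"):
    im=grab_frame(c);cv2.imwrite(f"pics/{c}1.png",im)
    u=proj(c,[p])[0];cv2.circle(im,tuple(int(a) for a in u),2,(0,255,0),-1)
    x,y=np.round(u).astype(int);w=im[y-60:y+60,x-60:x+60];v.append(cv2.resize(w,(400,400),interpolation=cv2.INTER_CUBIC))
cv2.imwrite("pics/v1.png",np.hstack(v))
E
```

```text
clock: 4.2
eef_pos: [0.5117, 0.257, 0.1027]
tcp_rot: [0.995, -0.104, 0.001, -0.0]
ft_force: [-0.0, 0.6, -0.2]
gripper_width: 0.0854
gripper_force: 0.0
[0.5117016  0.25699986 0.10271909] [-0.    0.31 -0.59  1.78  0.19  1.1  -2.44]
```

View pics/v1.png

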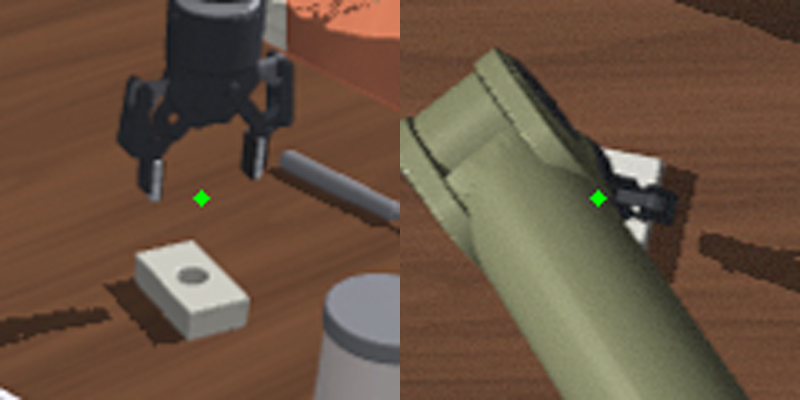

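```bash
python3 -m crank '[{"travel":[0,0,-0.9],"turn":0,"fingers":1},{"travel":[0,0,-1.77],"turn":0,"fingers":1},{"travel":[0,0,-1.77],"turn":0,"fingers":1},{"travel":[0,0,-1.77],"turn":0,"fingers":0},{"travel":[0,0,-1.77],"turn":0,"fingers":0},{"travel":[0,0,-1.77],"turn":0,"fingers":0},{"travel":[0,0,-1.77],"turn":0,"fingers":0},{"travel":[0,0,-1.77],"turn":0,"fingers":0}]' 40
python3 -m crank '[{"travel":[0,0,0],"turn":0,"fingers":0},{"travel":[0,0,0.6],"turn":0,"fingers":0},{"travel":[0,0,1.4],"turn":0,"fingers":0},{"travel":[0,0,2.2],"turn":0,"fingers":0},{"travel":[0,0,2.2],"turn":0,"fingers":0}]'
```

```text
clock: 5.3
eef_pos: [0.5122, 0.259, 0.0157]
tcp_rot: [0.995, -0.103, 0.002, -0.001]
ft_force: [-1.0, -0.6, 7.3]
gripper_width: 0.0549
gripper_force: 43.2
clock: 5.92
eef_pos: [0.5128, 0.2598, 0.1277]
tcp_rot: [0.995, -0.103, 0.004, -0.002]
ft_force: [0.2, -1.1, -1.4]
gripper_width: 0.0546
gripper_force: 42.9
```

```bash
python3 -m crank '[{"travel":[0.1,-0.8,0],"turn":0.5,"fingers":0},{"travel":[0.25,-1.7,0],"turn":1,"fingers":0},{"travel":[0.4,-2.6,0],"turn":1.6,"fingers":0},{"travel":[0.55,-3.5,0],"turn":2.2,"fingers":0},{"travel":[0.7,-4.4,0],"turn":2.7,"fingers":0},{"travel":[0.83,-5.2,0],"turn":2.89,"fingers":0},{"travel":[0.83,-5.2,0],"turn":2.89,"fingers":0},{"travel":[0.83,-5.2,0],"turn":2.89,"fingers":0},{"travel":[0.83,-5.2,0],"turn":2.89,"fingers":0}]'
python3 - <<'E'
from plant import *
import cv2,numpy as np
from fit import *
s=get_state();p=s["eef_pos"];print(p,s["tcp_rot"],s["ft_force"])
v=[]
for c in("scene","top"):
    im=grab_frame(c);cv2.imwrite(f"pics/{c}2.png",im)
    for u in proj(c,box(p[0],p[1],p[2]-.0155,.2,.1,.056,.028)):cv2.circle(im,tuple(int(round(a)) for a in u),0,(0,255,0),-1)
    u=proj(c,[p])[0]
    x,y=np.round(u).astype(int);w=im[y-50:y+50,x-50:x+50];v.append(cv2.resize(w,(400,400),interpolation=cv2.INTER_NEAREST))
cv2.imwrite("pics/v2.png",np.hstack(v))
E
```

```text
clock: 7.05
eef_pos: [0.5514, -0.0002, 0.1227]
tcp_rot: [0.995, 0.1, -0.0, -0.0]
ft_force: [-0.7, 0.2, -0.1]
gripper_width: 0.0548
gripper_force: 42.9
[ 5.51397267e-01 -1.70484051e-04  1.22749635e-01] [ 9.95027411e-01  9.96011676e-02 -9.60873940e-05 -2.24116456e-04] [-0.74800661  0.17009823 -0.14716188]
```

View pics/v2.png

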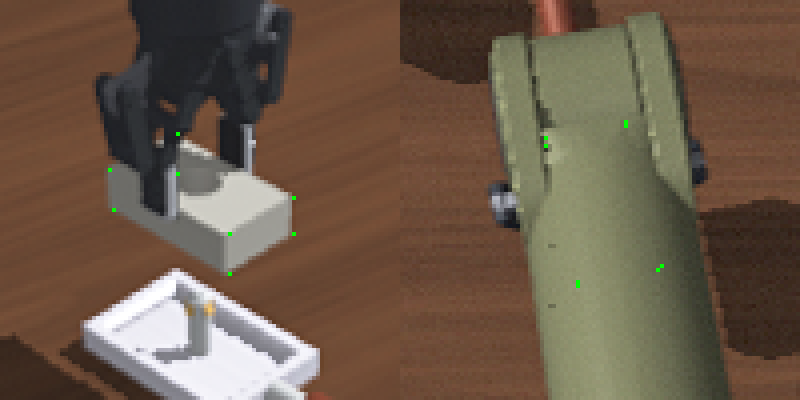

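The scene view shows the stone held level over the holder, corners within about 1 px of where I predict them. The top view is blocked by the arm. I fit the held stone in the scene view to get its offset from the holder in the same camera.

```bash
python3 - <<'E'
from fit import *
im=cv2.imread("pics/scene2.png")
for Z in(.105,.1072,.109):
    o,w,m=masks(im,"scene",(.551,0,.12),lambda h:(h[...,1]<75)&(h[...,2]>100),44)
    m=cv2.morphologyEx(m,cv2.MORPH_OPEN,np.ones((3,3)))
    _,l,st,_=cv2.connectedComponentsWithStats(m);m=(l==1+np.argmax(st[1:,4])).astype(np.uint8)
    c,_=cv2.findContours(m,cv2.RETR_EXTERNAL,cv2.CHAIN_APPROX_NONE)
    h=np.zeros_like(m);cv2.fillConvexPoly(h,cv2.convexHull(np.vstack(c)),1)
    r=fit(lambda x,y,z,a:box(x,y,Z,a,.1,.056,.028),{"scene":(o,w,h)},[.551,0,0,.2],("scene",),44)
    print(Z,r.x[[0,1,3]].round(4),round(r.fun,3))
    g=fit(lambda x,y,z,a:box(x,y,z,a,.1,.056,.028),{"scene":(o,w,h)},[.551,0,Z,.2],("scene",),44);print(g.x.round(4),round(g.fun,3))
E
```

```text
0.105 [0.5488 0.0007 0.2153] 0.057
[ 0.5519 -0.0013  0.1077  0.2142] 0.055
0.1072 [ 0.5512 -0.001   0.202 ] 0.055
[ 0.5549 -0.0034  0.1102  0.2228] 0.053
0.109 [ 0.5539 -0.0025  0.2046] 0.054
[ 0.5552 -0.0037  0.1104  0.2092] 0.053
```

```bash
python3 -m crank '[{"travel":[0,-0.02,-0.4],"turn":0,"fingers":0},{"travel":[0,-0.02,-0.8],"turn":0,"fingers":0},{"travel":[0,-0.02,-1.2],"turn":0,"fingers":0},{"travel":[0,-0.02,-1.5],"turn":0,"fingers":0},{"travel":[0,-0.02,-1.7],"turn":0,"fingers":0},{"travel":[0,-0.02,-1.7],"turn":0,"fingers":0},{"travel":[0,-0.02,-1.7],"turn":0,"fingers":0}]'
python3 -m crank '[{"travel":[0,0,-0.06],"turn":0,"fingers":0},{"travel":[0,0,-0.12],"turn":0,"fingers":0},{"travel":[0,0,-0.18],"turn":0,"fingers":0},{"travel":[0,0,-0.18],"turn":0,"fingers":0},{"travel":[0,0,-0.18],"turn":0,"fingers":0}]'
```

```text
clock: 8.02
eef_pos: [0.5523, -0.0028, 0.0385]
tcp_rot: [0.995, 0.098, 0.001, 0.0]
ft_force: [-0.2, 0.6, -0.8]
gripper_width: 0.0544
gripper_force: 42.9
clock: 8.65
eef_pos: [0.5517, -0.0029, 0.0288]
tcp_rot: [0.995, 0.098, -0.0, 0.0]
ft_force: [0.1, -0.7, -0.2]
gripper_width: 0.0547
gripper_force: 43.0
```

```bash
python3 -m crank '[{"travel":[0,0,-0.04],"turn":0,"fingers":0},{"travel":[0,0,-0.08],"turn":0,"fingers":0},{"travel":[0,0,-0.12],"turn":0,"fingers":0},{"travel":[0,0,-0.12],"turn":0,"fingers":0},{"travel":[0,0,-0.12],"turn":0,"fingers":0}]'
```

```text
clock: 9.28
eef_pos: [0.5516, -0.0029, 0.0237]
tcp_rot: [0.995, 0.098, -0.0, 0.0]
ft_force: [-2.9, -0.4, 6.7]
gripper_width: 0.0544
gripper_force: 43.8
```

The stone has reached the floor: TCP is at 0.0237, so its underside is at 0.008, with 6.7 N of contact. Releasing and lifting.

```bash
python3 -m crank '[{"travel":[0,0,0.05],"turn":0,"fingers":0.75},{"travel":[0,0,0.05],"turn":0,"fingers":0.8},{"travel":[0,0,0.05],"turn":0,"fingers":0.8},{"travel":[0,0,0.5],"turn":0,"fingers":1},{"travel":[0,0,1.2],"turn":0,"fingers":1},{"travel":[0,0,2.2],"turn":0,"fingers":1},{"travel":[0,-1,3],"turn":0,"fingers":1},{"travel":[-0.2,-2,3],"turn":-0.5,"fingers":1},{"travel":[-0.5,-3,3],"turn":-1,"fingers":1},{"travel":[-0.8,-4,3],"turn":-1.43,"fingers":1}]'
python3 - <<'E'
from plant import *
import cv2,numpy as np
from fit import *
for c in K: cv2.imwrite(f"pics/{c}3.png",grab_frame(c))
v=[cv2.resize(cv2.imread(f"pics/{c}3.png")[y-45:y+45,x-45:x+45],(400,400),interpolation=cv2.INTER_CUBIC) for c,x,y in(("scene",292,258),("top",313,260))]
cv2.imwrite("pics/v3.png",np.hstack(v))
E
python3 run.py 3 | grep cap
```

```text
clock: 10.52
eef_pos: [0.5111, -0.2044, 0.1729]
tcp_rot: [1.0, -0.002, 0.0, 0.0]
ft_force: [0.3, -0.2, -0.5]
gripper_width: 0.0854
gripper_force: 0.0Traceback (most recent call last):
  File "run.py", line 18, in <module>
    if __name__=="__main__": measure(sys.argv[1])
                             ~~~~~~~^^^^^^^^^^^^^
  File "run.py", line 11, in measure
    ms={c:masks(cv2.imread(f"pics/{c}{tag}.png"),c,g[:3],t,N) for c in K}
          ~~~~~^^^^^^^^^^^^^^^^^^^^^^^^^^^^^^^^^^^^^^^^^^^^^^
  File "fit.py", line 25, in masks
    m=(l==1+np.argmax(st[1:,4])).astype(np.uint8)
            ~~~~~~~~~^^^^^^^^^^
    return _wrapfunc(a, 'argmax', axis=axis, out=out, **kwds)
    return bound(*args, **kwds)
ValueError: attempt to get argmax of an empty sequence
```

View pics/v3.png

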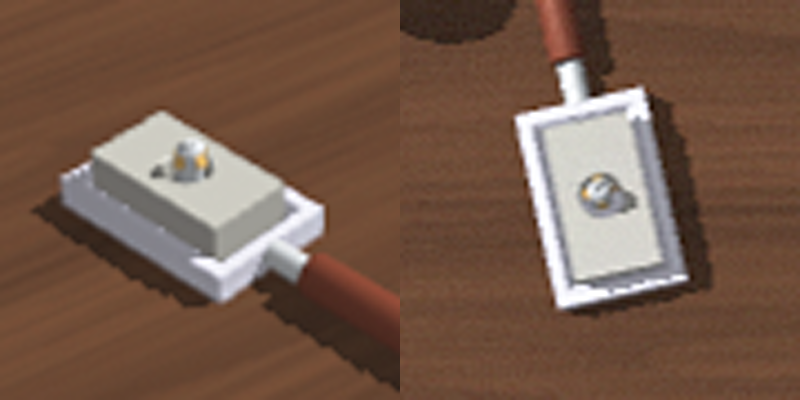

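Stone is seated flat and square in the pocket, stud through its hole (scene px about (292,258), top px (313,260)). Now grasping the cap.

```bash
python3 -m crank '[{"travel":[-0.04,-0.22,-0.3],"turn":0,"fingers":1},{"travel":[-0.04,-0.22,-1.2],"turn":0,"fingers":1},{"travel":[-0.04,-0.22,-2.2],"turn":0,"fingers":1},{"travel":[-0.04,-0.22,-3],"turn":0,"fingers":1},{"travel":[-0.04,-0.22,-3.3],"turn":0,"fingers":1},{"travel":[-0.04,-0.22,-3.3],"turn":0,"fingers":1}]'
python3 -m crank '[{"travel":[0,0,0],"turn":0,"fingers":0},{"travel":[0,0,0],"turn":0,"fingers":0},{"travel":[0,0,0],"turn":0,"fingers":0},{"travel":[0,0,0],"turn":0,"fingers":0},{"travel":[0,0,0],"turn":0,"fingers":0},{"travel":[0,0,0],"turn":0,"fingers":0},{"travel":[0,0,0],"turn":0,"fingers":0}]' 100
python3 -m crank '[{"travel":[0,0,0.5],"turn":0,"fingers":0},{"travel":[0,0,1.2],"turn":0,"fingers":0},{"travel":[0,0,2.2],"turn":0,"fingers":0},{"travel":[0,0,2.2],"turn":0,"fingers":0}]'
```

```text
clock: 11.38
eef_pos: [0.5093, -0.2129, 0.0069]
tcp_rot: [1.0, -0.001, -0.001, -0.001]
ft_force: [0.7, 0.3, 0.2]
gripper_width: 0.0853
gripper_force: 0.0
clock: 12.25
eef_pos: [0.5109, -0.2144, 0.0099]
tcp_rot: [1.0, -0.001, 0.001, 0.001]
ft_force: [-2.2, -0.0, 6.7]
gripper_width: 0.0369
gripper_force: 99.6
clock: 12.75
eef_pos: [0.513, -0.2151, 0.1231]
tcp_rot: [1.0, -0.001, 0.004, 0.002]
ft_force: [1.0, -0.1, -0.3]
gripper_width: 0.0368
gripper_force: 100.1
```

```bash
python3 -m crank '[{"travel":[0.1,0.8,0],"turn":0,"fingers":0},{"travel":[0.25,1.7,0],"turn":0,"fingers":0},{"travel":[0.45,2.6,0],"turn":0,"fingers":0},{"travel":[0.65,3.5,0],"turn":0,"fingers":0},{"travel":[0.84,4.23,0],"turn":0,"fingers":0},{"travel":[0.84,4.23,-0.4],"turn":0,"fingers":0},{"travel":[0.84,4.23,-0.7],"turn":0,"fingers":0},{"travel":[0.84,4.23,-0.7],"turn":0,"fingers":0},{"travel":[0.84,4.23,-0.7],"turn":0,"fingers":0}]'
python3 - <<'E'
from plant import *
from fit import *
p=get_state()["eef_pos"];im=grab_frame("scene");cv2.imwrite("pics/scene4.png",im)
o,w,m=masks(im,"scene",tuple(p),lambda h:((h[...,0]<8)|(h[...,0]>172))&(h[...,1]>170)&(h[...,2]>70),44)
print(p,m.sum())
c,_=cv2.findContours(m,cv2.RETR_EXTERNAL,cv2.CHAIN_APPROX_NONE)
h=np.zeros_like(m);cv2.fillConvexPoly(h,cv2.convexHull(np.vstack(c)),1)
r=fit(lambda x,y,z,a:cyl(x,y,p[2]-.01,a,.04,.028),{"scene":(o,w,h)},[p[0],p[1],0,0],("scene",),44)
print(r.x.round(4),r.fun)
v=[];x,y=np.round(proj("scene",[[.5516,-.0025,.055]])[0]).astype(int)
b=im.copy()
print("stud top for holder guess",proj("scene",[[.5505,-.0027,.055],[.5516,-.0025,.055]]))
k=cv2.resize(im[y-40:y+40,x-40:x+40],(560,560),interpolation=cv2.INTER_NEAREST)
for q in([.5505,-.0027,.055],[.5505,-.0027,.036],[r.x[0],r.x[1],p[2]-.01]):
    u=(proj("scene",[q])[0]-[x-40,y-40]+.5)*7;cv2.circle(k,tuple(int(a) for a in u),2,(0,255,0),-1)
cv2.imwrite("pics/v4.png",k)
E
```

```text
clock: 13.88
eef_pos: [0.5518, -0.0031, 0.0831]
tcp_rot: [1.0, -0.002, 0.0, 0.0]
ft_force: [-0.1, -0.0, -0.1]
gripper_width: 0.0367
gripper_force: 100.1
[ 0.55184657 -0.00311122  0.08307699] 203
[ 0.5505 -0.0019  0.0039  0.0588] 0.26121212121212123
stud top for holder guess [[289.45515494 244.3317659 ]
 [289.76413799 244.52109516]]
```

View pics/v4.png

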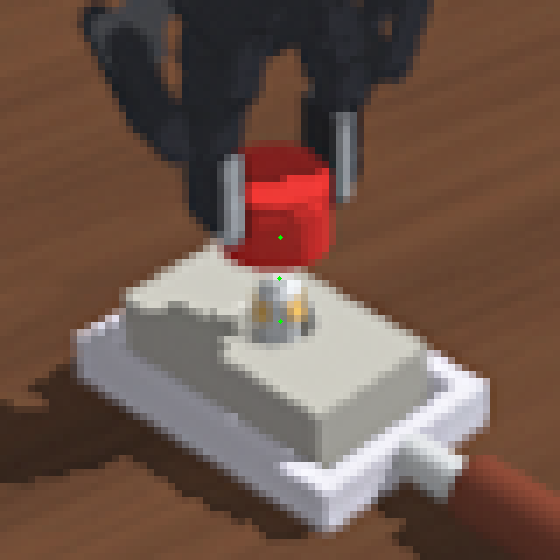

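The cap hangs level over the stud, with both centred near column 280 of the crop. Descending onto the stud.

```bash
python3 -m crank '[{"travel":[0,0,-0.15],"turn":0,"fingers":0},{"travel":[0,0,-0.3],"turn":0,"fingers":0},{"travel":[0,0,-0.4],"turn":0,"fingers":0},{"travel":[0,0,-0.48],"turn":0,"fingers":0},{"travel":[0,0,-0.48],"turn":0,"fingers":0}]' 120
python3 -m crank '[{"travel":[0,0,-0.05],"turn":0,"fingers":0},{"travel":[0,0,-0.1],"turn":0,"fingers":0},{"travel":[0,0,-0.15],"turn":0,"fingers":0},{"travel":[0,0,-0.15],"turn":0,"fingers":0}]'
```

```text
clock: 14.55
eef_pos: [0.5516, -0.0023, 0.0586]
tcp_rot: [1.0, -0.001, -0.0, -0.0]
ft_force: [-0.4, -0.6, -0.8]
gripper_width: 0.0364
gripper_force: 121.2
clock: 15.05
eef_pos: [0.5533, -0.0023, 0.0533]
tcp_rot: [1.0, -0.001, 0.002, 0.0]
ft_force: [-1.0, 0.0, 8.5]
gripper_width: 0.0367
gripper_force: 122.4
```

```bash
python3 -m crank '[{"travel":[0,0,-0.05],"turn":0,"fingers":0},{"travel":[0,0,-0.1],"turn":0,"fingers":0},{"travel":[0,0,-0.15],"turn":0,"fingers":0},{"travel":[0,0,-0.15],"turn":0,"fingers":0}]'
python3 -m crank '[{"travel":[0,0,-0.03],"turn":0,"fingers":0},{"travel":[0,0,-0.06],"turn":0,"fingers":0},{"travel":[0,0,-0.06],"turn":0,"fingers":0},{"travel":[0,0,-0.06],"turn":0,"fingers":0}]'
```

```text
clock: 15.55
eef_pos: [0.5519, -0.0024, 0.046]
tcp_rot: [1.0, -0.001, -0.0, 0.001]
ft_force: [-6.3, -0.1, 16.1]
gripper_width: 0.0365
gripper_force: 123.7
clock: 16.05
eef_pos: [0.5519, -0.0024, 0.0458]
tcp_rot: [1.0, -0.001, -0.0, 0.001]
ft_force: [-14.9, -0.5, 35.8]
gripper_width: 0.0363
gripper_force: 125.9
```

```bash
python3 -m crank '[{"travel":[0,0,0.03],"turn":0,"fingers":0},{"travel":[0,0,0.03],"turn":0,"fingers":0},{"travel":[0,0,0.03],"turn":0,"fingers":0},{"travel":[0,0,0.03],"turn":0,"fingers":0},{"travel":[0,0,0.03],"turn":0,"fingers":0},{"travel":[0,0,0.03],"turn":0,"fingers":0}]'
python3 - <<'E'
from plant import *
from fit import *
im=grab_frame("scene")
cv2.imwrite("pics/v5.png",cv2.resize(im[212:302,247:337],(540,540),interpolation=cv2.INTER_CUBIC))
for i in range(10): grab_frame("scene")
s=get_state();print(s["eef_pos"],s["ft_force"],s["gripper_force"],s["clock"])
E
```

```text
clock: 16.8
eef_pos: [0.5519, -0.0024, 0.0459]
tcp_rot: [1.0, -0.001, -0.0, 0.001]
ft_force: [-9.9, -1.3, 25.4]
gripper_width: 0.0368
gripper_force: 124.5
[ 0.55190102 -0.00238807  0.04590567] [-9.12891505  0.80122363 26.37886963] 124.49034071742062 17.35
```

View pics/v5.png

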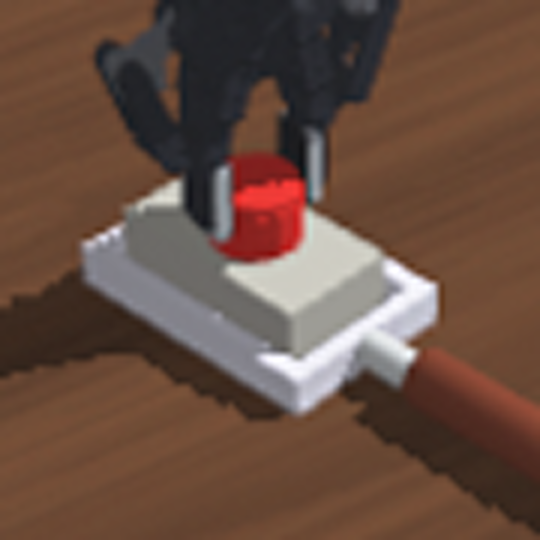

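The cap sits flush on the stone (crop px about (260,205)). The TCP offset puts its lower face at 0.036 with a steady push of about 26 N, so I hand in.

```bash
python3 -c "
from plant import *
print(close_job())"
```

```text
the job is handed in; nothing more can be done
None
```

The stone is seated flat in the holder's pocket and the cap is down flush on it, with the gripper still pressing at about 26 N; the job was handed in at about 17 s on the robot's clock, but no verdict came back.

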